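Line up the camera lenses in the tray by height

ROBOT

A 6-joint arm with a two-finger parallel gripper is mounted at the origin on the work surface. World frame = base frame: x ahead of the robot, y to its left, z up, the work surface at z = 0. Lengths are in m, angles in rad, forces in N, time in s.
With the tool pointing down it reaches from about 0.225 to 0.875 m from the base axis. Payload 3.4 kg.
Tool frame: the origin (TCP) lies at the very end of the fingers, on their centre line; the grasp point (between the pads) lies behind it (manip.grasp_offset is the z of the grasp point in the tool frame, in m); z points along the fingers, y is the line along which they close (so a half turn about z gives the same grasp; the last joint's range is limited). The gripper opens to 85 mm and grips with 20 to 120 N. Pads are 22 mm wide; open, the fingers measure 114 mm over their backs; the gripper's body (76 mm by 85 mm) begins 54 mm behind the grasp point. The pads swing forward as they close: fully open they stand 13 mm farther back than shut.
Start: joints at [1.103, 0.276, 1.505, -0, 1.361, -0.121], TCP at [0.195, 0.541, 0.231] pointing down, gripper open.
Joint ranges: [-2.89, 2.89], [-0.75, 2.08], [0.22, 2.7], [-1.18, 4.32], [0.11, 2.71], [-2.7, 2.7]. Speed limits (rad/s): [2.57, 2.57, 3.14, 3.14, 3.14, 3.14].

INTERFACE

Orientations are given as a unit quaternion [w, x, y, z].
In Python, from rig import manip gives the robot as it stands.
- The arm moves only by the shell command python3 -m pendant 'ROWS' [FORCE]. ROWS is JSON, a list of rows, each an object of numbers: "dx", "dy", "dz": the shift along the tool's x, y, z in m; "rx", "ry", "rz": the turn, a rotation vector about the tool's x, y, z in degrees; "hand": the finger opening in m, from 0 to 0.0854. In form: [{"dx": .., "dy": .., "dz": .., "rx": .., "ry": .., "rz": .., "hand": ..}, ...]. A call has 1 to 12 rows; each row shifts and turns the commanded pose from where the row before left it, along the tool's axes as they then stand; what a row does not reach is not made up. A row lasts 1/12 s, in which the tool goes at most 41.7 mm and 7.16 degrees, less where a joint would pass 70% of its speed; a pose out of reach is approached as far as the arm can. A call is refused whole if a number of a shift passes 0.0417 or a number of a turn 7.16, either way. A call with a gripper value outside its range is refused whole. The fingers move at their own pace and stop on an object; FORCE is the grip in N (left out, the last holds). Time passes only in rows, so rows that do not move let the fingers close. It gives the time, the measured TCP pose, the force, the opening and the grip force at its end, in the units of the state.
- manip.get_state(): the state, without advancing time (a new reading comes with each control period).
- manip.get_image(name): name is "scene" or "side" or "wrist"; returns a dict with "frame" (420x560x3 uint8, red, green, blue), "fx", "fy", "cx", "cy" (pixels), "distortion" ([k1, k2, p1, p2, k3] as OpenCV has them; the pictures are not rectified), "position" and "attitude" of the camera in the world; the wrist camera has in their place "mount" (4x4, takes a point from camera to tool coordinates, whose origin is the TCP and whose axes are the flange's). Camera axes: x right, y up, looking along -z (the intrinsics and any distortion apply to the point x, -y, -z); pixel columns grow to the right and rows downward; lengths in m; the calibration is good to about 2 mm. A picture is of the moment at which its call begins: read the wrist's pose just before it. There is no depth.
- manip.sign_off(): hands the job in; it is judged then, once.
The state is a dict: "clock": time; "qpos": joint angles; "qd": joint speeds; "effort": joint torques, N m; "position": TCP position; "ee_rot": TCP orientation; "contact_force": force on the tool from outside, world axes, zero at the start; "moment": the same for the moment, N m; "width": finger opening in m; "gripper_force": force on a finger pad.
Only numpy, scipy, OpenCV 4.12 (cv2) and the standard library are available. Lean on these libraries where they do the work, as an engineer would, in place of code of your own. Each camera call takes 0.05 s, during which the arm holds its last target. There are 200 camera calls.

TASK

Put the four camera lenses from the desk mat into the wells of the oak lens tray in order of height, one to a well: the shortest in the well next to the camera, rising to the tallest at the far end. Keep the lenses upright, set each one gently down onto the felt, and leave the camera where it stands.

Things in the scene. Friction and masses are not known exactly. Their poses are not given: they have to be found in the camera images.
- lens_46: Black camera lens, capped, standing upright on its rear cap. Loose, round about its z. Origin: centre of its underside. The shortest: 46 mm tall. Rear cap 55 mm in diameter, 11 mm high, then a bright 3 mm mount ring; ribbed barrel 60 mm in diameter from 14 to 37 mm up (grip there, fingers' middle about 27 mm up), front cap 57 mm. About 0.17 kg. At first on the 3 mm thick desk mat.
- lens_70: Black camera lens, capped, standing upright on its rear cap. Loose, round about its z. Origin: centre of its underside. The second shortest: 70 mm tall. Rear cap 55 mm in diameter, 11 mm high, then a bright 3 mm mount ring; ribbed ring 62 mm in diameter from 34 to 60 mm up (grip there, about 47 mm up), the rest 58 to 60 mm. About 0.26 kg. At first on the 3 mm thick desk mat.
- lens_98: Black camera lens, capped, standing upright on its rear cap. Loose, round about its z. Origin: centre of its underside. The second tallest: 98 mm tall. Rear cap 55 mm in diameter, 11 mm high, then a bright 3 mm mount ring; wide ribbed ring 64 mm in diameter from 58 to 88 mm up (grip there, about 73 mm up), the rest 60 to 63 mm. About 0.38 kg. At first on the 3 mm thick desk mat.
- lens_130: Black camera lens, capped, standing upright on its rear cap. Loose, round about its z. Origin: centre of its underside. The tallest: 130 mm tall. Rear cap 55 mm in diameter, 11 mm high, then a bright 3 mm mount ring; wide ribbed ring 63 mm in diameter from 74 to 116 mm up (grip there, about 95 mm up), a 64 mm collar above, else 58 to 62 mm. About 0.48 kg. At first on the 3 mm thick desk mat.
- tray: Fixed oak lens tray lying flat on the desk, 112 mm (its x) by 396 mm (its y, the row of wells) by 14 mm high; four round wells in a row along its y, 92 mm from centre to centre. Origin: centre of its underside.
- well_a: Felt floor of a round well in the tray, the one at y = -138 mm in the tray's frame. The well is 80 mm in diameter and its felt floor lies 8 mm above the desk, 6 mm below the tray's top. Origin: centre of the felt's upper face; axes as the tray's.
- well_b: Felt floor of a round well in the tray, the one at y = -46 mm in the tray's frame. The well is 80 mm in diameter and its felt floor lies 8 mm above the desk, 6 mm below the tray's top. Origin: centre of the felt's upper face; axes as the tray's.
- well_c: Felt floor of a round well in the tray, the one at y = 46 mm in the tray's frame. The well is 80 mm in diameter and its felt floor lies 8 mm above the desk, 6 mm below the tray's top. Origin: centre of the felt's upper face; axes as the tray's.
- well_d: Felt floor of a round well in the tray, the one at y = 138 mm in the tray's frame. The well is 80 mm in diameter and its felt floor lies 8 mm above the desk, 6 mm below the tray's top. Origin: centre of the felt's upper face; axes as the tray's.
- camera: Camera body without a lens, 124 mm wide (its y), about 60 mm deep, 88 mm tall, standing on the desk off one end of the tray, 285 mm from the tray's middle (a battery charger, a white box 39 mm tall, stands off the other end). Loose, 0.55 kg. Origin: centre of its underside.
Things that resemble listed ones, but are neither listed nor needed, are in the scene too. Leave any red look-alike of the lens_130 alone.

How it is judged:
At the end, for the whole second after the job is handed in: Counting from the well next to the camera, the 46, 70, 98 and 130 mm lenses stand in the four wells in that order, each upright (within 0.05 rad), its underside on the felt (within 3 mm) and within 14 mm of the well's centre, released and at rest (((y of camera in the frame of tray above 0 m and horizontal distance between lens_46 and well_d below 0.014 m and z of lens_46 in the frame of well_d between -0.004 and 0.003 m and horizontal distance between lens_70 and well_c below 0.014 m and z of lens_70 in the frame of well_c between -0.004 and 0.003 m and horizontal distance between lens_98 and well_b below 0.014 m and z of lens_98 in the frame of well_b between -0.004 and 0.003 m and horizontal distance between lens_130 and well_a below 0.014 m and z of lens_130 in the frame of well_a between -0.004 and 0.003 m) or (y of camera in the frame of tray below 0 m and horizontal distance between lens_46 and well_a below 0.014 m and z of lens_46 in the frame of well_a between -0.004 and 0.003 m and horizontal distance between lens_70 and well_b below 0.014 m and z of lens_70 in the frame of well_b between -0.004 and 0.003 m and horizontal distance between lens_98 and well_c below 0.014 m and z of lens_98 in the frame of well_c between -0.004 and 0.003 m and horizontal distance between lens_130 and well_d below 0.014 m and z of lens_130 in the frame of well_d between -0.004 and 0.003 m)) and angle between each of lens_46, lens_70, lens_98, lens_130's own z axis and vertical below 0.05 rad and linear speed of each of lens_46, lens_70, lens_98, lens_130 below 0.02 m/s and angular speed of each of lens_46, lens_70, lens_98, lens_130 below 0.2 rad/s); the robot touches nothing.
It fails at once if a lens is tipped over (more than 0.5 rad from upright) (angle between any of lens_46, lens_70, lens_98, lens_130's own z axis and vertical above 0.5 rad).
It fails at once if the camera is pushed more than 20 mm from where it stood (distance of camera from where it was at the start of the episode above 0.02 m).
It fails at once if a lens is dropped or banged into the tray (more than 60 N between lens and tray) (contact force between any of lens_46, lens_70, lens_98, lens_130 and tray above 60 N).
It also fails if it takes over 99 s, if anything falls off the work surface, if the arm or the gripper's body presses on something with over 40 N, if the wrist force passes 120 N, or if a joint passes its speed limit or range.

## Working session

There is one attempt and no reset: what is moved stays moved. The work goes in short steps, Python scripts to look and compute and a shell command to move; the robot and the scene stay as the last step left them, time stands still between calls to the robot, and variables do not carry over. Pictures are saved under pics/ and viewed, at most 14 in all, crops included, and the job is handed in when it is done.

```bash
ls; mkdir -p pics; python3 - <<'E'
from rig import manip
import cv2
print(manip.get_state(), manip.grasp_offset)
for n in ("scene","side"):
    im=manip.get_image(n); print(n,{k:v for k,v in im.items() if k!="frame"})
    cv2.imwrite(f"pics/{n}0.png",im["frame"][:,:,::-1])
print(manip.get_image("wrist")["mount"])
E
```

```text
pics
{'clock': 0.0, 'qpos': array([ 1.10299872e+00,  2.76590133e-01,  1.50618157e+00, -3.16624882e-06,
        1.36067951e+00, -1.21000327e-01]), 'qd': array([-0.00023884, -0.00041029, -0.00132042, -0.00135429,  0.00148813,
        0.00064391]), 'effort': array([ 1.14549031e-03, -4.16777551e+01, -2.45807683e+01, -3.47126888e-04,
        1.11277570e-02, -2.25078367e-06]), 'position': array([0.19519338, 0.54027433, 0.23042318]), 'ee_rot': array([-2.68163571e-04,  1.72530613e-01,  9.85003718e-01, -8.89750771e-04]), 'contact_force': array([-0.27534562,  0.49118497, -0.42886582]), 'moment': array([0.0202336 , 0.01218835, 0.04281923]), 'gripper_force': 0.0, 'width': 0.08536603281453878} -0.0187
scene {'fx': 510.8164935652462, 'fy': 510.8164935652462, 'cx': 269.63604102906277, 'cy': 216.70685063181554, 'distortion': array([-0.02555374,  0.        ,  0.        ,  0.        ,  0.        ]), 'position': array([ 1.00286671, -0.23747922,  1.02298305]), 'attitude': array([0.8212715 , 0.23610443, 0.14802405, 0.49785209])}
side {'fx': 379.05892691716076, 'fy': 379.05892691716076, 'cx': 279.7425155395862, 'cy': 210.33581825787624, 'distortion': array([-0.07243512,  0.        ,  0.        ,  0.        ,  0.        ]), 'position': array([ 0.26830131, -0.71185366,  0.48474614]), 'attitude': array([ 0.85378224,  0.50636914, -0.05862815, -0.10587219])}
[[-7.87313596e-04  9.65841391e-01  2.59132761e-01  6.49494542e-02]
 [ 9.99999540e-01  6.18552121e-04  7.32790376e-04  4.75981275e-04]
 [ 5.47472158e-04  2.59133219e-01 -9.65841434e-01 -1.42233602e-01]
 [ 0.00000000e+00  0.00000000e+00  0.00000000e+00  1.00000000e+00]]
```

View pics/scene0.png

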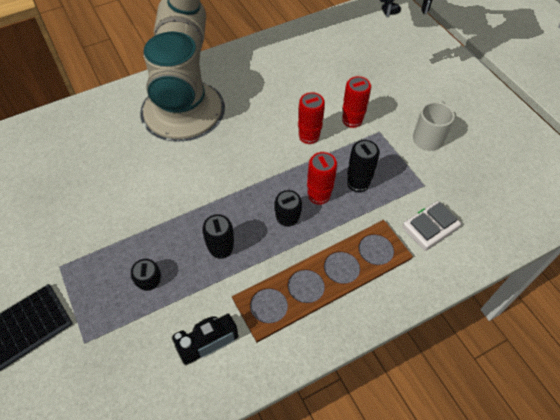

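View pics/side0.png

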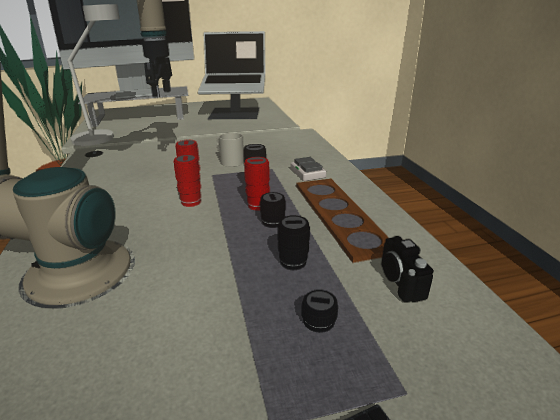

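The scene picture shows the black lenses on the mat, by top cap: 46 at (146,266), 98 at (217,224), 70 at (288,200), 130 at (364,150). A red decoy stands at (321,177), beside the 130. The wells run from (269,305), next to the camera at (205,338), to (376,249).

Next I'll fit the silhouettes.

```bash
cat > h.py <<'E'
import numpy as np, cv2
from scipy.spatial.transform import Rotation as R
from scipy.optimize import least_squares, minimize
from rig import manip
F=np.diag([1.,-1,-1])
def cam(n):
    if n=="wrist":
        s=manip.get_state(); im=manip.get_image(n); M=im["mount"]
        Rt=R.from_quat(s["ee_rot"],scalar_first=True).as_matrix()
        A=Rt@M[:3,:3]; p=s["position"]+Rt@M[:3,3]
    else:
        im=manip.get_image(n); A=R.from_quat(im["attitude"],scalar_first=True).as_matrix(); p=im["position"]
    K=np.array([[im["fx"],0,im["cx"]],[0,im["fy"],im["cy"]],[0,0,1]])
    return im["frame"],K,np.array(im["distortion"]),A,np.array(p)
def proj(c,P):
    _,K,d,A,p=c; Q=(np.atleast_2d(P)-p)@A@F
    return cv2.projectPoints(Q,np.eye(3),np.zeros(3),K,d)[0][:,0]
def back(c,uv,z):
    _,K,d,A,p=c; q=cv2.undistortPoints(np.array(uv,float).reshape(-1,1,2),K,d)[:,0]
    D=np.c_[q,np.ones(len(q))]@F@A.T
    return p+D*((z-p[2])/D[:,2])[:,None]
T=np.linspace(0,2*np.pi,48,endpoint=False)
PROF={46:[(0,27.5),(11,27.5),(14,30),(37,30),(46,28.5)],70:[(0,27.5),(11,27.5),(14,29.5),(34,31),(60,31),(70,29)],
98:[(0,27.5),(11,27.5),(14,30.5),(58,32),(88,32),(98,31)],130:[(0,27.5),(11,27.5),(14,30),(74,31.5),(116,32),(124,32),(130,30)]}
def hull(c,h,x,y,z0=.003):
    P=np.concatenate([np.c_[x+r/1e3*np.cos(T),y+r/1e3*np.sin(T),0*T+z0+z/1e3] for z,r in PROF[h]])
    return cv2.convexHull(proj(c,P).astype(np.float32))
def fitlens(c,h,xy,mask,z0=.003):
    """maximise IoU of rendered silhouette with mask"""
    def cost(v):
        hu=hull(c,h,*v,z0); m=np.zeros(mask.shape,np.uint8)
        cv2.fillConvexPoly(m,np.round(hu*16).astype(np.int32),255,cv2.LINE_AA,4)
        big=cv2.dilate(m,np.ones((7,7)))>0
        m=m/255.; return -(np.minimum(m,mask).sum()/(np.maximum(m,mask)*big).sum())
    r=min((minimize(cost,np.array(xy)+o,method="Nelder-Mead",options=dict(initial_simplex=np.array(xy)+o+np.array([[0,0],[.01,0],[0,.01]]),xatol=1e-4)) for o in ([0,0],[.008,-.008])),key=lambda r:r.fun)
    return r.x,-r.fun
E
python3 - <<'E'
from h import *
c=cam("scene"); s=cam("side")
tops={46:(146,266),98:(217,224),70:(288,200),130:(364,150)}
for h,uv in tops.items():
    xy=back(c,[uv],.003+h/1e3)[0,:2]; print(h,xy.round(3),end=" ")
    for cc in (c,s):
        f=cc[0].astype(int); m=((f.max(2)<62)).astype(float)
        if cc is s: m=((f.max(2)<62)).astype(float)
        v,i=fitlens(cc,h,xy,m); print(v.round(4),round(i,3),end=" ")
    print()
# tray
f=c[0].astype(int); w=((f[...,0]-f[...,2]>35)&(f[...,0]<190)&(f[...,1]>f[...,2])).astype(np.uint8)
roi=np.zeros_like(w); roi[215:345,225:420]=1; w*=roi
n,l,st,ce=cv2.connectedComponentsWithStats(w); k=1+st[1:,4].argmax()
cs,_=cv2.findContours((l==k).astype(np.uint8),cv2.RETR_CCOMP,cv2.CHAIN_APPROX_NONE)
W=[]
for q in cs:
    a=cv2.contourArea(q)
    if 400<a<2500: (u,t),ax,_=cv2.fitEllipse(q); W.append((u,t)); print("well",u,t,ax,back(c,[(u,t)],.012)[0].round(4))
big=max(cs,key=cv2.contourArea); print("traybox",back(c,cv2.boxPoints(cv2.minAreaRect(big)),.014).round(4).tolist(), back(c,cv2.approxPolyDP(big,6,True)[:,0],.014)[:,:2].round(4).tolist())
print("cam approx",back(c,[(205,338)],.05).round(3),"red",[back(c,[q],.12)[0,:2].round(3).tolist() for q in((322,160),(357,84),(312,102))],"mug",back(c,[(437,115)],.09).round(2))
E
```

```text
46 [ 0.439 -0.251] [ 0.4462 -0.2581] 0.626 [ 0.4448 -0.2597] 0.74 
98 [ 0.445 -0.082] [ 0.451  -0.0841] 0.686 [ 0.4471 -0.0851] 0.79 
70 [0.445 0.09 ] [0.445  0.0911] 0.678 [0.4442 0.0902] 0.751 
130 [0.44  0.285] [0.4414 0.2885] 0.767 [0.4158 0.2786] 0.249 
well 268.3162841796875 305.52508544921875 (35.43096160888672, 38.83132553100586) [ 0.6263 -0.0545  0.012 ]
well 305.68359375 286.0206298828125 (33.898529052734375, 37.782833099365234) [0.6238 0.0376 0.012 ]
well 341.44989013671875 267.2318115234375 (32.063743591308594, 37.4664421081543) [0.6211 0.1297 0.012 ]
well 375.8594970703125 249.34939575195312 (30.301790237426758, 36.844696044921875) [0.6188 0.2219 0.012 ]
traybox [[0.5709, -0.116, 0.014], [0.5497, 0.3044, 0.014], [0.6759, 0.2832, 0.014], [0.6848, -0.1147, 0.014]] [[0.6691, 0.2844], [0.5602, 0.275], [0.5761, -0.1154], [0.6847, -0.1105]]
cam approx [[ 0.643 -0.203  0.05 ]] red [[0.412, 0.193], [0.244, 0.395], [0.245, 0.264]] mug [[0.4  0.53 0.09]]
```

The fits from the two cameras agree to about 4 mm, and the wells are clean, spaced 92.2 mm. The camera is at the y=-0.054 end. So the 130 goes to (0.619,0.222), the 98 to (0.621,0.130), the 70 to (0.624,0.038) and the 46 to (0.626,-0.055).

I'll turn the tool so its fingers close along world x (tool x = world y, tool y = world x), then go above the 130 and look with the wrist camera.

```bash
python3 -m pendant '[{"rz":7.01,"dz":-0.003},{"rz":7.01,"dz":-0.003},{"rz":7.01,"dz":-0.003},{"rz":7.01,"dz":-0.003},{"rz":7.01,"dz":-0.003},{"rz":7.01,"dz":-0.003},{"rz":7.01,"dz":-0.003},{"rz":7.01,"dz":-0.003},{"rz":7.01,"dz":-0.003},{"rz":7.01,"dz":-0.003}]' 60
python3 -m pendant '[{"dx":-0.02,"dy":0.02},{"dx":-0.023,"dy":0.0225},{"dx":-0.023,"dy":0.0225},{"dx":-0.023,"dy":0.0225},{"dx":-0.023,"dy":0.0225},{"dx":-0.023,"dy":0.0225},{"dx":-0.023,"dy":0.0225},{"dx":-0.023,"dy":0.0225},{"dx":-0.023,"dy":0.0225},{"dx":-0.023,"dy":0.0225},{"dx":-0.023,"dy":0.0225},{"hand":0.0854}]'
cat > look.py <<'E'
import sys
from h import *
h=int(sys.argv[1]); xy=[float(a) for a in sys.argv[2:4]]
s=manip.get_state(); c=cam("wrist"); print(s["clock"],s["position"].round(4),R.from_quat(s["ee_rot"],scalar_first=True).as_matrix().round(3).tolist())
f=c[0].copy(); m=(f.max(2)<62).astype(float)
v,i=fitlens(c,h,xy,m); print("fit",v.round(4),round(i,3),"tool delta dx(y),dy(x):",(v-s["position"][:2])[::-1].round(4))
cv2.polylines(f,[np.round(hull(c,h,*v)).astype(int)],True,(0,255,0))
cv2.imwrite(f"pics/w{h}.png",f[:,:,::-1])
E
python3 look.py 130 .4414 .2885
```

```text
0.25 [0.1953 0.5406 0.2309] [[-0.94, 0.34, -0.0], [0.34, 0.94, -0.001], [0.0, -0.001, -1.0]]
fit [0.3827 0.3119] 0.836 tool delta dx(y),dy(x): [-0.2287  0.1874]invalid input
invalid input
```

```bash
python3 -m pendant '[{"dx":0,"dy":0,"dz":-0.003,"rx":0,"ry":0,"rz":7.0,"hand":0.0854}]' 60
```

```text
clock: 0.38
position: [0.1952, 0.5404, 0.2336]
ee_rot: [-0.0, 0.233, 0.972, -0.001]
contact_force: [0.7, 0.7, -0.5]
width: 0.0858
gripper_force: 0.0
```

```bash
python3 -m pendant '[{"dx":0,"dy":0,"dz":-0.003,"rx":0,"ry":0,"rz":7.0}]'
```

```text
invalid input
```

All the keys are required in every row.

```bash
python3 -m pendant '[{"dx":0,"dy":0,"dz":-0.003,"rx":0,"ry":0,"rz":7.0,"hand":0.0854},{"dx":0,"dy":0,"dz":-0.003,"rx":0,"ry":0,"rz":7.0,"hand":0.0854},{"dx":0,"dy":0,"dz":-0.003,"rx":0,"ry":0,"rz":7.0,"hand":0.0854},{"dx":0,"dy":0,"dz":-0.003,"rx":0,"ry":0,"rz":7.0,"hand":0.0854},{"dx":0,"dy":0,"dz":-0.003,"rx":0,"ry":0,"rz":7.0,"hand":0.0854},{"dx":0,"dy":0,"dz":-0.003,"rx":0,"ry":0,"rz":7.0,"hand":0.0854},{"dx":0,"dy":0,"dz":-0.003,"rx":0,"ry":0,"rz":7.0,"hand":0.0854},{"dx":0,"dy":0,"dz":-0.003,"rx":0,"ry":0,"rz":7.0,"hand":0.0854},{"dx":0,"dy":0,"dz":-0.003,"rx":0,"ry":0,"rz":7.1,"hand":0.0854}]' >/dev/null
python3 -m pendant '[{"dx":-0.02,"dy":0.02,"dz":0,"rx":0,"ry":0,"rz":0,"hand":0.0854},{"dx":-0.023,"dy":0.0225,"dz":0,"rx":0,"ry":0,"rz":0,"hand":0.0854},{"dx":-0.023,"dy":0.0225,"dz":0,"rx":0,"ry":0,"rz":0,"hand":0.0854},{"dx":-0.023,"dy":0.0225,"dz":0,"rx":0,"ry":0,"rz":0,"hand":0.0854},{"dx":-0.023,"dy":0.0225,"dz":0,"rx":0,"ry":0,"rz":0,"hand":0.0854},{"dx":-0.023,"dy":0.0225,"dz":0,"rx":0,"ry":0,"rz":0,"hand":0.0854},{"dx":-0.023,"dy":0.0225,"dz":0,"rx":0,"ry":0,"rz":0,"hand":0.0854},{"dx":-0.023,"dy":0.0225,"dz":0,"rx":0,"ry":0,"rz":0,"hand":0.0854},{"dx":-0.023,"dy":0.0225,"dz":0,"rx":0,"ry":0,"rz":0,"hand":0.0854},{"dx":-0.023,"dy":0.0225,"dz":0,"rx":0,"ry":0,"rz":0,"hand":0.0854},{"dx":-0.023,"dy":0.0225,"dz":0,"rx":0,"ry":0,"rz":0,"hand":0.0854},{"dx":0,"dy":0,"dz":0,"rx":0,"ry":0,"rz":0,"hand":0.0854}]'
python3 look.py 130 .4414 .2885
```

```text
clock: 2.13
position: [0.4446, 0.287, 0.2611]
ee_rot: [0.002, 0.709, 0.706, 0.0]
contact_force: [-0.6, -0.0, 0.6]
width: 0.0852
gripper_force: 0.0
2.1333 [0.4446 0.287  0.2611] [[0.004, 1.0, 0.003], [1.0, -0.004, -0.003], [-0.003, 0.003, -1.0]]
fit [0.4387 0.2882] 0.516 tool delta dx(y),dy(x): [ 0.0012 -0.0059]
```

View pics/w130.png

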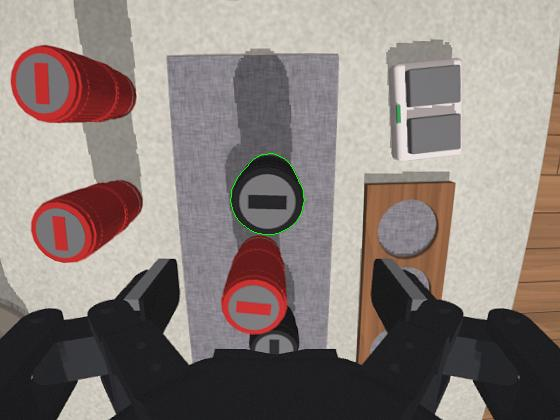

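The 130's cap is at (267,200) and the fitted outline matches it closely; the red decoy at (255,300) clears the fingers. Descending to grip.

```bash
python3 -m pendant '[{"dx":0.001,"dy":-0.005,"dz":0.01,"rx":0,"ry":0,"rz":0,"hand":0.0854},{"dx":0,"dy":0,"dz":0.02,"rx":0.15,"ry":0.15,"rz":0,"hand":0.0854},{"dx":0,"dy":0,"dz":0.02,"rx":0,"ry":0,"rz":0,"hand":0.0854},{"dx":0,"dy":0,"dz":0.02,"rx":0,"ry":0,"rz":0,"hand":0.0854},{"dx":0,"dy":0,"dz":0.02,"rx":0,"ry":0,"rz":0,"hand":0.0854},{"dx":0,"dy":0,"dz":0.02,"rx":0,"ry":0,"rz":0,"hand":0.0854},{"dx":0,"dy":0,"dz":0.02,"rx":0,"ry":0,"rz":0,"hand":0.0854},{"dx":0,"dy":0,"dz":0.02,"rx":0,"ry":0,"rz":0,"hand":0.0854},{"dx":0,"dy":0,"dz":0.02,"rx":0,"ry":0,"rz":0,"hand":0.0854},{"dx":0,"dy":0,"dz":0.015,"rx":0,"ry":0,"rz":0,"hand":0.0854},{"dx":0,"dy":0,"dz":0,"rx":0,"ry":0,"rz":0,"hand":0.0854},{"dx":0,"dy":0,"dz":0,"rx":0,"ry":0,"rz":0,"hand":0.0854}]'; python3 look.py 130 .439 .288
```

```text
clock: 3.18
position: [0.434, 0.2929, 0.0759]
ee_rot: [-0.002, 0.707, 0.708, -0.001]
contact_force: [0.3, -0.5, 1.0]
width: 0.0856
gripper_force: 0.0
3.1833 [0.434  0.2929 0.0759] [[-0.001, 1.0, -0.005], [1.0, 0.001, 0.002], [0.002, -0.005, -1.0]]
fit [0.4393 0.2868] 0.765 tool delta dx(y),dy(x): [-0.0061  0.0052]
```

View pics/w130.png

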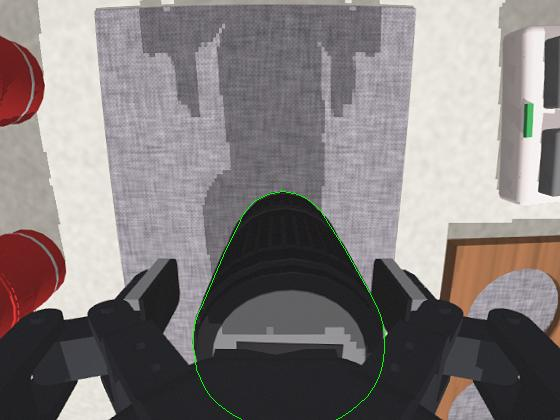

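The lens sits right of centre between the pads, so the tool is off by about 5 mm in x and 6 mm in y. Correcting that before gripping.

```bash
python3 -m pendant '[{"dx":-0.003,"dy":0.0027,"dz":0,"rx":0,"ry":0,"rz":0,"hand":0.0854},{"dx":-0.003,"dy":0.0027,"dz":0,"rx":0,"ry":0,"rz":0,"hand":0.0854},{"dx":0,"dy":0,"dz":0,"rx":0,"ry":0,"rz":0,"hand":0.0854}]'; python3 look.py 130 .439 .288;python3 look.py 130 .439 .288
```

```text
clock: 3.48
position: [0.4419, 0.2863, 0.0774]
ee_rot: [-0.001, 0.707, 0.707, 0.001]
contact_force: [0.5, -0.2, 0.2]
width: 0.0854
gripper_force: 0.0
3.4833 [0.4419 0.2863 0.0774] [[-0.0, 1.0, -0.0], [1.0, 0.0, 0.003], [0.003, -0.0, -1.0]]
fit [0.4707 0.2662] 0.722 tool delta dx(y),dy(x): [-0.0201  0.0288]
3.5333 [0.4415 0.2863 0.0772] [[0.0, 1.0, -0.001], [1.0, -0.0, 0.004], [0.004, -0.001, -1.0]]
fit [0.4703 0.266 ] 0.724 tool delta dx(y),dy(x): [-0.0203  0.0288]
```

View pics/w130.png

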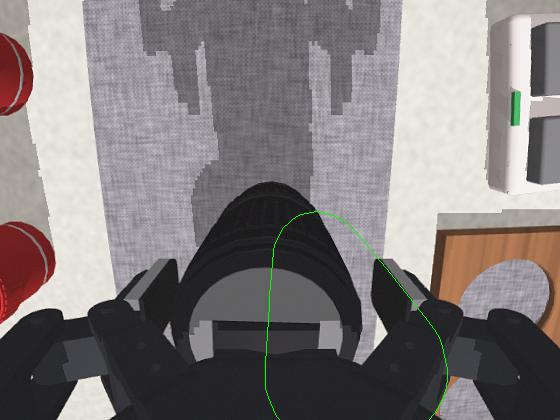

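The fit jumped to a wrong solution. By eye the lens spans columns 172–360 (centre 266) against the pads' centre at 275, so I'll shift -3 mm in x and then grip.

```bash
python3 -m pendant '[{"dx":0.001,"dy":-0.003,"dz":0,"rx":0,"ry":0,"rz":0,"hand":0.0854},{"dx":0,"dy":0,"dz":0,"rx":0,"ry":0,"rz":0,"hand":0.07},{"dx":0,"dy":0,"dz":0,"rx":0,"ry":0,"rz":0,"hand":0.065},{"dx":0,"dy":0,"dz":0,"rx":0,"ry":0,"rz":0,"hand":0.06},{"dx":0,"dy":0,"dz":0,"rx":0,"ry":0,"rz":0,"hand":0.055},{"dx":0,"dy":0,"dz":0,"rx":0,"ry":0,"rz":0,"hand":0.05},{"dx":0,"dy":0,"dz":0,"rx":0,"ry":0,"rz":0,"hand":0.05},{"dx":0,"dy":0,"dz":0,"rx":0,"ry":0,"rz":0,"hand":0.05}]' 50
```

```text
clock: 4.25
position: [0.4382, 0.2875, 0.0767]
ee_rot: [-0.002, 0.707, 0.707, 0.001]
contact_force: [0.8, -1.2, 4.5]
width: 0.0619
gripper_force: 63.1
```

Gripped, 62 mm wide. Lifting and carrying to the far well.

```bash
python3 -m pendant '[{"dx":0,"dy":0,"dz":-0.005,"rx":0,"ry":0,"rz":0,"hand":0.05},{"dx":0,"dy":0,"dz":-0.015,"rx":0,"ry":0,"rz":0,"hand":0.05},{"dx":0,"dy":0,"dz":-0.02,"rx":0,"ry":0,"rz":0,"hand":0.05},{"dx":-0.005,"dy":0.015,"dz":-0.015,"rx":0,"ry":0,"rz":0,"hand":0.05},{"dx":-0.01,"dy":0.025,"dz":0,"rx":0,"ry":0,"rz":0,"hand":0.05},{"dx":-0.01,"dy":0.03,"dz":0,"rx":0,"ry":0,"rz":0,"hand":0.05},{"dx":-0.01,"dy":0.03,"dz":0,"rx":0,"ry":0,"rz":0,"hand":0.05},{"dx":-0.01,"dy":0.03,"dz":0,"rx":0,"ry":0,"rz":0,"hand":0.05},{"dx":-0.01,"dy":0.025,"dz":0,"rx":0,"ry":0,"rz":0,"hand":0.05},{"dx":-0.01,"dy":0.025,"dz":0,"rx":0,"ry":0,"rz":0,"hand":0.05},{"dx":0,"dy":0,"dz":0,"rx":0,"ry":0,"rz":0,"hand":0.05},{"dx":0,"dy":0,"dz":0,"rx":0,"ry":0,"rz":0,"hand":0.05}]'; python3 - <<'E'
from h import *
c=cam("scene"); cv2.imwrite("pics/s1.png",cv2.resize(c[0][150:360,200:480,::-1],None,fx=2.8,fy=2.8)); print(manip.get_state()["position"])
E
```

```text
clock: 5.25
position: [0.6173, 0.2212, 0.1283]
ee_rot: [-0.003, 0.708, 0.707, -0.002]
contact_force: [-1.2, 0.4, -4.1]
width: 0.0618
gripper_force: 65.6
[0.61593809 0.2217739  0.12847486]
```

View pics/s1.png

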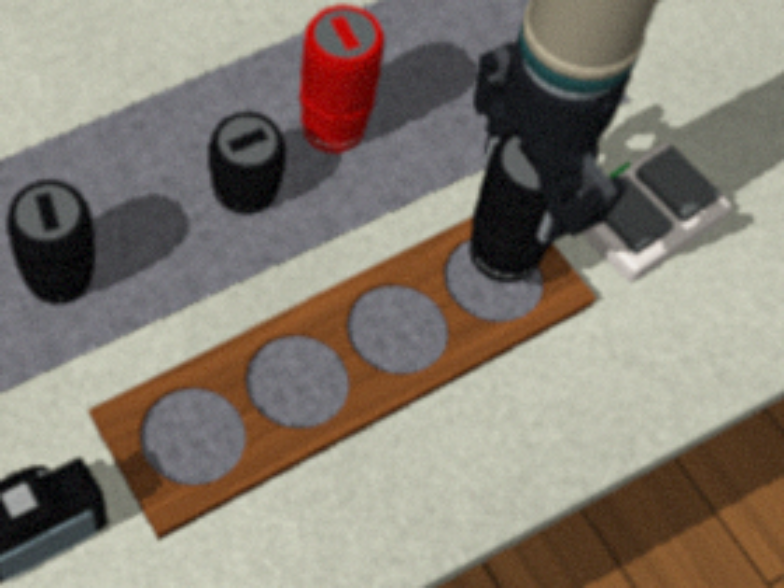

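The lens hangs upright over the far well. Lowering it slowly.

```bash
python3 -m pendant '[{"dx":0,"dy":0.002,"dz":0.012,"rx":0,"ry":0,"rz":0,"hand":0.05},{"dx":0,"dy":0,"dz":0.014,"rx":0,"ry":0,"rz":0,"hand":0.05},{"dx":0,"dy":0,"dz":0.01,"rx":0,"ry":0,"rz":0,"hand":0.05},{"dx":0,"dy":0,"dz":0.004,"rx":0,"ry":0,"rz":0,"hand":0.05},{"dx":0,"dy":0,"dz":0.002,"rx":0,"ry":0,"rz":0,"hand":0.05},{"dx":0,"dy":0,"dz":0,"rx":0,"ry":0,"rz":0,"hand":0.05}]'; python3 -m pendant '[{"dx":0,"dy":0,"dz":0.001,"rx":0,"ry":0,"rz":0,"hand":0.05},{"dx":0,"dy":0,"dz":0.001,"rx":0,"ry":0,"rz":0,"hand":0.05},{"dx":0,"dy":0,"dz":0,"rx":0,"ry":0,"rz":0,"hand":0.05}]'
```

```text
clock: 5.8
position: [0.6189, 0.2226, 0.088]
ee_rot: [-0.002, 0.707, 0.707, -0.001]
contact_force: [-0.2, -0.3, -4.6]
width: 0.0623
gripper_force: 65.7
clock: 6.05
position: [0.6199, 0.2225, 0.0871]
ee_rot: [-0.002, 0.707, 0.707, 0.0]
contact_force: [0.1, 0.9, -5.4]
width: 0.0622
gripper_force: 65.7
```

```bash
python3 -m pendant '[{"dx":0,"dy":0,"dz":0.0015,"rx":0,"ry":0,"rz":0,"hand":0.05},{"dx":0,"dy":0,"dz":0.0015,"rx":0,"ry":0,"rz":0,"hand":0.05},{"dx":0,"dy":0,"dz":0,"rx":0,"ry":0,"rz":0,"hand":0.05}]'; python3 -m pendant '[{"dx":0,"dy":0,"dz":0.001,"rx":0,"ry":0,"rz":0,"hand":0.05},{"dx":0,"dy":0,"dz":0,"rx":0,"ry":0,"rz":0,"hand":0.05}]';python3 -m pendant '[{"dx":0,"dy":0,"dz":0.001,"rx":0,"ry":0,"rz":0,"hand":0.05},{"dx":0,"dy":0,"dz":0,"rx":0,"ry":0,"rz":0,"hand":0.05}]'
```

```text
clock: 6.3
position: [0.6195, 0.2223, 0.0834]
ee_rot: [-0.002, 0.707, 0.707, -0.0]
contact_force: [-1.4, -0.2, -5.5]
width: 0.0623
gripper_force: 65.7
clock: 6.47
position: [0.6196, 0.2224, 0.0825]
ee_rot: [-0.002, 0.707, 0.707, -0.0]
contact_force: [0.1, 0.5, -5.1]
width: 0.0616
gripper_force: 65.7
clock: 6.63
position: [0.6198, 0.2224, 0.0818]
ee_rot: [-0.002, 0.707, 0.707, 0.0]
contact_force: [-0.2, 0.5, -3.7]
width: 0.0619
gripper_force: 65.7
```

Contact is just starting. One more millimetre, then release and rise.

```bash
python3 -m pendant '[{"dx":0,"dy":0,"dz":0.001,"rx":0,"ry":0,"rz":0,"hand":0.05},{"dx":0,"dy":0,"dz":0,"rx":0,"ry":0,"rz":0,"hand":0.05}]';python3 -m pendant '[{"dx":0,"dy":0,"dz":0,"rx":0,"ry":0,"rz":0,"hand":0.064},{"dx":0,"dy":0,"dz":0,"rx":0,"ry":0,"rz":0,"hand":0.068},{"dx":0,"dy":0,"dz":0,"rx":0,"ry":0,"rz":0,"hand":0.076},{"dx":0,"dy":0,"dz":0,"rx":0,"ry":0,"rz":0,"hand":0.0854},{"dx":0,"dy":0,"dz":0,"rx":0,"ry":0,"rz":0,"hand":0.0854},{"dx":0,"dy":0,"dz":0,"rx":0,"ry":0,"rz":0,"hand":0.0854},{"dx":0,"dy":0,"dz":0,"rx":0,"ry":0,"rz":0,"hand":0.0854}]'
```

```text
clock: 6.8
position: [0.6198, 0.2225, 0.0818]
ee_rot: [-0.002, 0.707, 0.707, 0.0]
contact_force: [-1.3, -1.8, 3.4]
width: 0.0618
gripper_force: 66.2
clock: 7.38
position: [0.6197, 0.2224, 0.0806]
ee_rot: [-0.002, 0.707, 0.707, 0.0]
contact_force: [-0.3, 0.6, 0.0]
width: 0.0853
gripper_force: 0.0
```

```bash
python3 -m pendant '[{"dx":0,"dy":0,"dz":-0.01,"rx":0,"ry":0,"rz":0,"hand":0.0854},{"dx":0,"dy":0,"dz":-0.025,"rx":0,"ry":0,"rz":0,"hand":0.0854},{"dx":0,"dy":0,"dz":-0.025,"rx":0,"ry":0,"rz":0,"hand":0.0854},{"dx":0,"dy":0,"dz":-0.025,"rx":0,"ry":0,"rz":0,"hand":0.0854},{"dx":0,"dy":0,"dz":-0.025,"rx":0,"ry":0,"rz":0,"hand":0.0854},{"dx":-0.01,"dy":-0.005,"dz":-0.02,"rx":0,"ry":0,"rz":0,"hand":0.0854}]' >/dev/null; python3 -m pendant '[{"dx":-0.027,"dy":-0.015,"dz":0,"rx":0,"ry":0,"rz":0,"hand":0.0854},{"dx":-0.027,"dy":-0.015,"dz":0,"rx":0,"ry":0,"rz":0,"hand":0.0854},{"dx":-0.027,"dy":-0.015,"dz":0,"rx":0,"ry":0,"rz":0,"hand":0.0854},{"dx":-0.027,"dy":-0.015,"dz":0,"rx":0,"ry":0,"rz":0,"hand":0.0854},{"dx":-0.027,"dy":-0.015,"dz":0,"rx":0,"ry":0,"rz":0,"hand":0.0854},{"dx":-0.027,"dy":-0.015,"dz":0,"rx":0,"ry":0,"rz":0,"hand":0.0854},{"dx":-0.027,"dy":-0.015,"dz":0,"rx":0,"ry":0,"rz":0,"hand":0.0854},{"dx":-0.027,"dy":-0.015,"dz":0,"rx":0,"ry":0,"rz":0,"hand":0.0854},{"dx":-0.027,"dy":-0.015,"dz":0,"rx":0,"ry":0,"rz":0,"hand":0.0854},{"dx":-0.027,"dy":-0.015,"dz":0,"rx":0,"ry":0,"rz":0,"hand":0.0854},{"dx":-0.027,"dy":-0.015,"dz":0,"rx":0,"ry":0,"rz":0,"hand":0.0854},{"dx":0,"dy":0,"dz":0,"rx":0,"ry":0,"rz":0,"hand":0.0854}]'; python3 -m pendant '[{"dx":0,"dy":0,"dz":0,"rx":0,"ry":0,"rz":0,"hand":0.0854}]'; python3 look.py 98 .449 -.0845; python3 - <<'E'
from h import *
c=cam("scene"); f=c[0].astype(int); print("130 placed", fitlens(c,130,(.6188,.2219),(f.max(2)<62).astype(float),.008))
E
```

```text
clock: 8.88
position: [0.4477, -0.0889, 0.2111]
ee_rot: [-0.001, 0.708, 0.706, -0.001]
contact_force: [0.9, 0.8, 1.0]
width: 0.0852
gripper_force: 0.0
clock: 8.97
position: [0.4498, -0.0861, 0.2112]
ee_rot: [-0.001, 0.708, 0.706, 0.0]
contact_force: [0.9, -0.2, -0.3]
width: 0.0856
gripper_force: 0.0
8.9667 [ 0.4498 -0.0861  0.2112] [[0.003, 1.0, -0.001], [1.0, -0.003, 0.003], [0.003, -0.001, -1.0]]
fit [ 0.4475 -0.0842] 0.505 tool delta dx(y),dy(x): [ 0.0019 -0.0023]
130 placed (array([0.62369787, 0.22349019]), np.float64(0.7076032229383747))
```

View pics/w98.png

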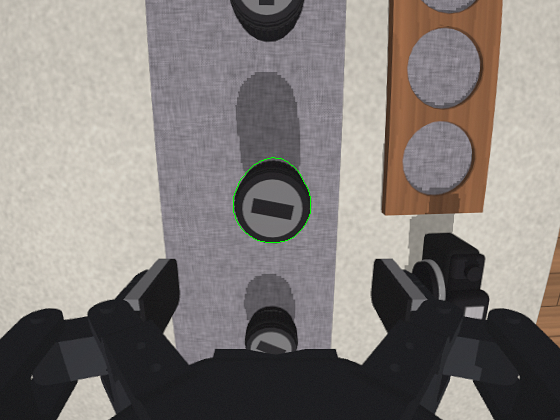

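The 98's outline fits well at cap (272,209). Descending to it.

```bash
python3 -m pendant '[{"dx":0.002,"dy":-0.002,"dz":0.015,"rx":0,"ry":0,"rz":0,"hand":0.0854},{"dx":0,"dy":0,"dz":0.02,"rx":0,"ry":0,"rz":0,"hand":0.0854},{"dx":0,"dy":0,"dz":0.02,"rx":0,"ry":0,"rz":0,"hand":0.0854},{"dx":0,"dy":0,"dz":0.02,"rx":0,"ry":0,"rz":0,"hand":0.0854},{"dx":0,"dy":0,"dz":0.02,"rx":0,"ry":0,"rz":0,"hand":0.0854},{"dx":0,"dy":0,"dz":0.02,"rx":0,"ry":0,"rz":0,"hand":0.0854},{"dx":0,"dy":0,"dz":0.02,"rx":0,"ry":0,"rz":0,"hand":0.0854},{"dx":0,"dy":0,"dz":0.015,"rx":0,"ry":0,"rz":0,"hand":0.0854},{"dx":0,"dy":0,"dz":0.005,"rx":0,"ry":0,"rz":0,"hand":0.0854},{"dx":0,"dy":0,"dz":0,"rx":0,"ry":0,"rz":0,"hand":0.0854},{"dx":0,"dy":0,"dz":0,"rx":0,"ry":0,"rz":0,"hand":0.0854},{"dx":0,"dy":0,"dz":0,"rx":0,"ry":0,"rz":0,"hand":0.0854}]'
```

```text
clock: 10.07
position: [0.4489, -0.0825, 0.0562]
ee_rot: [-0.001, 0.707, 0.708, 0.001]
contact_force: [-0.2, -0.1, -0.1]
width: 0.0854
gripper_force: 0.0
```

```bash
python3 -m pendant '[{"dx":-0.0015,"dy":-0.0015,"dz":0,"rx":0,"ry":0,"rz":0,"hand":0.0854},{"dx":0,"dy":0,"dz":0,"rx":0,"ry":0,"rz":0,"hand":0.07},{"dx":0,"dy":0,"dz":0,"rx":0,"ry":0,"rz":0,"hand":0.065},{"dx":0,"dy":0,"dz":0,"rx":0,"ry":0,"rz":0,"hand":0.06},{"dx":0,"dy":0,"dz":0,"rx":0,"ry":0,"rz":0,"hand":0.055},{"dx":0,"dy":0,"dz":0,"rx":0,"ry":0,"rz":0,"hand":0.05},{"dx":0,"dy":0,"dz":0,"rx":0,"ry":0,"rz":0,"hand":0.05},{"dx":0,"dy":0,"dz":0,"rx":0,"ry":0,"rz":0,"hand":0.05}]'
```

```text
clock: 10.73
position: [0.4468, -0.0843, 0.0562]
ee_rot: [-0.001, 0.707, 0.707, 0.0]
contact_force: [-0.8, -0.1, 5.6]
width: 0.0625
gripper_force: 53.8
```

```bash
python3 -m pendant '[{"dx":0,"dy":0,"dz":-0.005,"rx":0,"ry":0,"rz":0,"hand":0.05},{"dx":0,"dy":0,"dz":-0.02,"rx":0,"ry":0,"rz":0,"hand":0.05},{"dx":0,"dy":0.01,"dz":-0.025,"rx":0,"ry":0,"rz":0,"hand":0.05},{"dx":0.022,"dy":0.02,"dz":0,"rx":0,"ry":0,"rz":0,"hand":0.05},{"dx":0.027,"dy":0.02,"dz":0,"rx":0,"ry":0,"rz":0,"hand":0.05},{"dx":0.027,"dy":0.02,"dz":0,"rx":0,"ry":0,"rz":0,"hand":0.05},{"dx":0.027,"dy":0.02,"dz":0,"rx":0,"ry":0,"rz":0,"hand":0.05},{"dx":0.027,"dy":0.02,"dz":0,"rx":0,"ry":0,"rz":0,"hand":0.05},{"dx":0.027,"dy":0.02,"dz":0,"rx":0,"ry":0,"rz":0,"hand":0.05},{"dx":0.027,"dy":0.022,"dz":0,"rx":0,"ry":0,"rz":0,"hand":0.05},{"dx":0.02,"dy":0.015,"dz":0,"rx":0,"ry":0,"rz":0,"hand":0.05},{"dx":0.01,"dy":0.007,"dz":0,"rx":0,"ry":0,"rz":0,"hand":0.05}]' >/dev/null;python3 -m pendant '[{"dx":0,"dy":0,"dz":0.01,"rx":0,"ry":0,"rz":0,"hand":0.05},{"dx":0,"dy":0,"dz":0.01,"rx":0,"ry":0,"rz":0,"hand":0.05},{"dx":0,"dy":0,"dz":0,"rx":0,"ry":0,"rz":0,"hand":0.05},{"dx":0,"dy":0,"dz":0,"rx":0,"ry":0,"rz":0,"hand":0.05}]'
```

```text
clock: 12.07
position: [0.6177, 0.1284, 0.0837]
ee_rot: [-0.003, 0.707, 0.707, -0.002]
contact_force: [-0.5, 0.3, -2.7]
width: 0.0629
gripper_force: 56.5
```

```bash
python3 -m pendant '[{"dx":0.001,"dy":0.003,"dz":0.004,"rx":0,"ry":0,"rz":0,"hand":0.05},{"dx":0,"dy":0,"dz":0.006,"rx":0,"ry":0,"rz":0,"hand":0.05},{"dx":0,"dy":0,"dz":0.005,"rx":0,"ry":0,"rz":0,"hand":0.05},{"dx":0,"dy":0,"dz":0.003,"rx":0,"ry":0,"rz":0,"hand":0.05},{"dx":0,"dy":0,"dz":0.001,"rx":0,"ry":0,"rz":0,"hand":0.05},{"dx":0,"dy":0,"dz":0,"rx":0,"ry":0,"rz":0,"hand":0.05},{"dx":0,"dy":0,"dz":0,"rx":0,"ry":0,"rz":0,"hand":0.05}]';python3 -m pendant '[{"dx":0,"dy":0,"dz":0.001,"rx":0,"ry":0,"rz":0,"hand":0.05},{"dx":0,"dy":0,"dz":0.001,"rx":0,"ry":0,"rz":0,"hand":0.05},{"dx":0,"dy":0,"dz":0,"rx":0,"ry":0,"rz":0,"hand":0.05},{"dx":0,"dy":0,"dz":0,"rx":0,"ry":0,"rz":0,"hand":0.05}]'
```

```text
clock: 12.65
position: [0.6232, 0.1309, 0.0664]
ee_rot: [-0.002, 0.707, 0.707, 0.0]
contact_force: [0.2, -0.1, -3.2]
width: 0.0626
gripper_force: 56.5
clock: 12.98
position: [0.6231, 0.131, 0.0644]
ee_rot: [-0.002, 0.707, 0.707, 0.0]
contact_force: [-0.3, -0.3, -2.4]
width: 0.0629
gripper_force: 56.5
```

```bash
python3 -m pendant '[{"dx":-0.001,"dy":-0.002,"dz":0.001,"rx":0,"ry":0,"rz":0,"hand":0.05},{"dx":0,"dy":0,"dz":0.001,"rx":0,"ry":0,"rz":0,"hand":0.05},{"dx":0,"dy":0,"dz":0,"rx":0,"ry":0,"rz":0,"hand":0.05}]';python3 -m pendant '[{"dx":0,"dy":0,"dz":0.001,"rx":0,"ry":0,"rz":0,"hand":0.05},{"dx":0,"dy":0,"dz":0,"rx":0,"ry":0,"rz":0,"hand":0.05}]';python3 -m pendant '[{"dx":0,"dy":0,"dz":0.001,"rx":0,"ry":0,"rz":0,"hand":0.05},{"dx":0,"dy":0,"dz":0,"rx":0,"ry":0,"rz":0,"hand":0.05}]'
```

```text
clock: 13.23
position: [0.6207, 0.1299, 0.0622]
ee_rot: [-0.002, 0.707, 0.707, -0.0]
contact_force: [0.1, -0.2, -2.5]
width: 0.0628
gripper_force: 56.5
clock: 13.4
position: [0.6212, 0.1299, 0.0614]
ee_rot: [-0.002, 0.707, 0.707, 0.0]
contact_force: [-0.2, 0.1, -2.9]
width: 0.063
gripper_force: 56.6
clock: 13.57
position: [0.6212, 0.13, 0.0613]
ee_rot: [-0.002, 0.707, 0.707, 0.0]
contact_force: [-1.7, -0.6, 3.0]
width: 0.0626
gripper_force: 57.0
```

Felt contact. Releasing, rising and going above the 70.

```bash
python3 -m pendant '[{"dx":0,"dy":0,"dz":0,"rx":0,"ry":0,"rz":0,"hand":0.064},{"dx":0,"dy":0,"dz":0,"rx":0,"ry":0,"rz":0,"hand":0.068},{"dx":0,"dy":0,"dz":0,"rx":0,"ry":0,"rz":0,"hand":0.076},{"dx":0,"dy":0,"dz":0,"rx":0,"ry":0,"rz":0,"hand":0.0854},{"dx":0,"dy":0,"dz":0,"rx":0,"ry":0,"rz":0,"hand":0.0854},{"dx":0,"dy":0,"dz":0,"rx":0,"ry":0,"rz":0,"hand":0.0854},{"dx":0,"dy":0,"dz":-0.01,"rx":0,"ry":0,"rz":0,"hand":0.0854},{"dx":0,"dy":0,"dz":-0.025,"rx":0,"ry":0,"rz":0,"hand":0.0854},{"dx":0,"dy":0,"dz":-0.025,"rx":0,"ry":0,"rz":0,"hand":0.0854},{"dx":0,"dy":0,"dz":-0.025,"rx":0,"ry":0,"rz":0,"hand":0.0854},{"dx":0,"dy":0,"dz":-0.025,"rx":0,"ry":0,"rz":0,"hand":0.0854},{"dx":0,"dy":0,"dz":-0.02,"rx":0,"ry":0,"rz":0,"hand":0.0854}]' >/dev/null; python3 -m pendant '[{"dx":-0.005,"dy":-0.022,"dz":0,"rx":0,"ry":0,"rz":0,"hand":0.0854},{"dx":-0.005,"dy":-0.022,"dz":0,"rx":0,"ry":0,"rz":0,"hand":0.0854},{"dx":-0.005,"dy":-0.022,"dz":0,"rx":0,"ry":0,"rz":0,"hand":0.0854},{"dx":-0.005,"dy":-0.022,"dz":0,"rx":0,"ry":0,"rz":0,"hand":0.0854},{"dx":-0.005,"dy":-0.022,"dz":0,"rx":0,"ry":0,"rz":0,"hand":0.0854},{"dx":-0.005,"dy":-0.022,"dz":0,"rx":0,"ry":0,"rz":0,"hand":0.0854},{"dx":-0.005,"dy":-0.022,"dz":0,"rx":0,"ry":0,"rz":0,"hand":0.0854},{"dx":-0.005,"dy":-0.022,"dz":0,"rx":0,"ry":0,"rz":0,"hand":0.0854},{"dx":0,"dy":0,"dz":0,"rx":0,"ry":0,"rz":0,"hand":0.0854},{"dx":0,"dy":0,"dz":0,"rx":0,"ry":0,"rz":0,"hand":0.0854},{"dx":0,"dy":0,"dz":0,"rx":0,"ry":0,"rz":0,"hand":0.0854}]'; python3 look.py 70 .4445 .0905
```

```text
clock: 15.48
position: [0.4466, 0.0896, 0.1916]
ee_rot: [-0.001, 0.707, 0.707, 0.001]
contact_force: [0.9, -0.3, -0.2]
width: 0.0854
gripper_force: 0.0
15.4833 [0.4466 0.0896 0.1916] [[-0.0, 1.0, 0.0], [1.0, 0.0, 0.003], [0.003, 0.0, -1.0]]
fit [0.4439 0.0889] 0.505 tool delta dx(y),dy(x): [-0.0007 -0.0027]
```

View pics/w70.png

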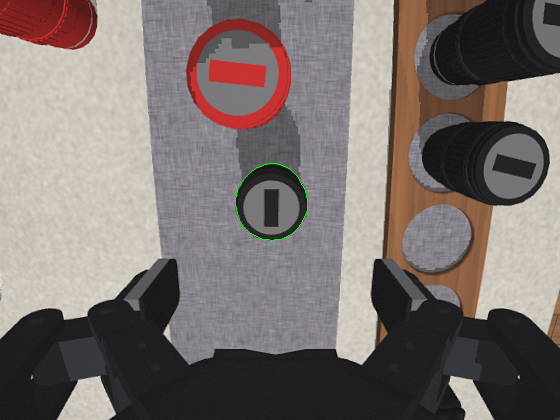

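The 70 fits well at (271,207), and both placed lenses stand in their wells. Descending.

```bash
python3 -m pendant '[{"dx":-0.001,"dy":-0.003,"dz":0.015,"rx":0,"ry":0,"rz":0,"hand":0.0854},{"dx":0,"dy":0,"dz":0.02,"rx":0,"ry":0,"rz":0,"hand":0.0854},{"dx":0,"dy":0,"dz":0.02,"rx":0,"ry":0,"rz":0,"hand":0.0854},{"dx":0,"dy":0,"dz":0.02,"rx":0,"ry":0,"rz":0,"hand":0.0854},{"dx":0,"dy":0,"dz":0.02,"rx":0,"ry":0,"rz":0,"hand":0.0854},{"dx":0,"dy":0,"dz":0.02,"rx":0,"ry":0,"rz":0,"hand":0.0854},{"dx":0,"dy":0,"dz":0.02,"rx":0,"ry":0,"rz":0,"hand":0.0854},{"dx":0,"dy":0,"dz":0.015,"rx":0,"ry":0,"rz":0,"hand":0.0854},{"dx":0,"dy":0,"dz":0.01,"rx":0,"ry":0,"rz":0,"hand":0.0854},{"dx":0,"dy":0,"dz":0,"rx":0,"ry":0,"rz":0,"hand":0.0854},{"dx":0,"dy":0,"dz":0,"rx":0,"ry":0,"rz":0,"hand":0.0854},{"dx":0,"dy":0,"dz":0,"rx":0,"ry":0,"rz":0,"hand":0.0854}]'
```

```text
clock: 16.53
position: [0.4434, 0.0891, 0.0312]
ee_rot: [-0.001, 0.707, 0.707, 0.001]
contact_force: [0.6, 0.6, 0.9]
width: 0.0854
gripper_force: 0.0
```

```bash
python3 -m pendant '[{"dx":0,"dy":0,"dz":0,"rx":0,"ry":0,"rz":0,"hand":0.07},{"dx":0,"dy":0,"dz":0,"rx":0,"ry":0,"rz":0,"hand":0.065},{"dx":0,"dy":0,"dz":0,"rx":0,"ry":0,"rz":0,"hand":0.06},{"dx":0,"dy":0,"dz":0,"rx":0,"ry":0,"rz":0,"hand":0.055},{"dx":0,"dy":0,"dz":0,"rx":0,"ry":0,"rz":0,"hand":0.05},{"dx":0,"dy":0,"dz":0,"rx":0,"ry":0,"rz":0,"hand":0.05},{"dx":0,"dy":0,"dz":0,"rx":0,"ry":0,"rz":0,"hand":0.05}]'; python3 -m pendant '[{"dx":0,"dy":0,"dz":-0.005,"rx":0,"ry":0,"rz":0,"hand":0.05},{"dx":0,"dy":0,"dz":-0.02,"rx":0,"ry":0,"rz":0,"hand":0.05},{"dx":0,"dy":0,"dz":-0.025,"rx":0,"ry":0,"rz":0,"hand":0.05},{"dx":-0.005,"dy":0.015,"dz":0,"rx":0,"ry":0,"rz":0,"hand":0.05},{"dx":-0.007,"dy":0.025,"dz":0,"rx":0,"ry":0,"rz":0,"hand":0.05},{"dx":-0.007,"dy":0.025,"dz":0,"rx":0,"ry":0,"rz":0,"hand":0.05},{"dx":-0.007,"dy":0.025,"dz":0,"rx":0,"ry":0,"rz":0,"hand":0.05},{"dx":-0.007,"dy":0.025,"dz":0,"rx":0,"ry":0,"rz":0,"hand":0.05},{"dx":-0.007,"dy":0.025,"dz":0,"rx":0,"ry":0,"rz":0,"hand":0.05},{"dx":-0.007,"dy":0.025,"dz":0,"rx":0,"ry":0,"rz":0,"hand":0.05},{"dx":-0.005,"dy":0.015,"dz":0.01,"rx":0,"ry":0,"rz":0,"hand":0.05},{"dx":0,"dy":0,"dz":0.01,"rx":0,"ry":0,"rz":0,"hand":0.05}]' >/dev/null; python3 -m pendant '[{"dx":0,"dy":0,"dz":0,"rx":0,"ry":0,"rz":0,"hand":0.05},{"dx":0,"dy":0,"dz":0,"rx":0,"ry":0,"rz":0,"hand":0.05}]'
```

```text
clock: 17.12
position: [0.443, 0.089, 0.0319]
ee_rot: [-0.001, 0.707, 0.707, 0.001]
contact_force: [-0.2, 0.3, 6.1]
width: 0.0605
gripper_force: 53.0
clock: 18.28
position: [0.6197, 0.0373, 0.0588]
ee_rot: [-0.004, 0.707, 0.707, -0.002]
contact_force: [0.2, -0.0, -2.9]
width: 0.0607
gripper_force: 55.5
```

```bash
python3 -m pendant '[{"dx":0,"dy":0.003,"dz":0.004,"rx":0,"ry":0,"rz":0,"hand":0.05},{"dx":0,"dy":0,"dz":0.006,"rx":0,"ry":0,"rz":0,"hand":0.05},{"dx":0,"dy":0,"dz":0.005,"rx":0,"ry":0,"rz":0,"hand":0.05},{"dx":0,"dy":0,"dz":0.002,"rx":0,"ry":0,"rz":0,"hand":0.05},{"dx":0,"dy":0,"dz":0.001,"rx":0,"ry":0,"rz":0,"hand":0.05},{"dx":0,"dy":0,"dz":0,"rx":0,"ry":0,"rz":0,"hand":0.05},{"dx":0,"dy":0,"dz":0,"rx":0,"ry":0,"rz":0,"hand":0.05}]';python3 -m pendant '[{"dx":0,"dy":0,"dz":0.001,"rx":0,"ry":0,"rz":0,"hand":0.05},{"dx":0,"dy":0,"dz":0.001,"rx":0,"ry":0,"rz":0,"hand":0.05},{"dx":0,"dy":0,"dz":0,"rx":0,"ry":0,"rz":0,"hand":0.05}]'
```

```text
clock: 18.87
position: [0.6251, 0.0371, 0.0422]
ee_rot: [-0.002, 0.707, 0.707, 0.0]
contact_force: [-0.3, 0.3, -2.8]
width: 0.0605
gripper_force: 55.5
clock: 19.12
position: [0.625, 0.037, 0.0401]
ee_rot: [-0.002, 0.707, 0.707, -0.0]
contact_force: [-0.8, 0.2, -2.9]
width: 0.0604
gripper_force: 55.5
```

```bash
python3 -m pendant '[{"dx":0,"dy":-0.001,"dz":0.001,"rx":0,"ry":0,"rz":0,"hand":0.05},{"dx":0,"dy":0,"dz":0.001,"rx":0,"ry":0,"rz":0,"hand":0.05},{"dx":0,"dy":0,"dz":0,"rx":0,"ry":0,"rz":0,"hand":0.05}]';python3 -m pendant '[{"dx":0,"dy":0,"dz":0.001,"rx":0,"ry":0,"rz":0,"hand":0.05},{"dx":0,"dy":0,"dz":0,"rx":0,"ry":0,"rz":0,"hand":0.05}]';python3 -m pendant '[{"dx":0,"dy":0,"dz":0.001,"rx":0,"ry":0,"rz":0,"hand":0.05},{"dx":0,"dy":0,"dz":0,"rx":0,"ry":0,"rz":0,"hand":0.05}]'
```

```text
clock: 19.37
position: [0.6238, 0.0371, 0.0379]
ee_rot: [-0.002, 0.707, 0.707, -0.0]
contact_force: [-0.2, 0.7, -3.0]
width: 0.0606
gripper_force: 55.5
clock: 19.53
position: [0.6241, 0.037, 0.037]
ee_rot: [-0.002, 0.707, 0.707, 0.0]
contact_force: [0.2, -0.4, -2.4]
width: 0.0609
gripper_force: 55.5
clock: 19.7
position: [0.6242, 0.037, 0.037]
ee_rot: [-0.002, 0.707, 0.707, 0.0]
contact_force: [-2.2, -0.3, 2.9]
width: 0.0607
gripper_force: 56.1
```

Contact. Releasing, rising and going above the 46.

```bash
python3 -m pendant '[{"dx":0,"dy":0,"dz":0,"rx":0,"ry":0,"rz":0,"hand":0.064},{"dx":0,"dy":0,"dz":0,"rx":0,"ry":0,"rz":0,"hand":0.068},{"dx":0,"dy":0,"dz":0,"rx":0,"ry":0,"rz":0,"hand":0.076},{"dx":0,"dy":0,"dz":0,"rx":0,"ry":0,"rz":0,"hand":0.0854},{"dx":0,"dy":0,"dz":0,"rx":0,"ry":0,"rz":0,"hand":0.0854},{"dx":0,"dy":0,"dz":0,"rx":0,"ry":0,"rz":0,"hand":0.0854},{"dx":0,"dy":0,"dz":-0.01,"rx":0,"ry":0,"rz":0,"hand":0.0854},{"dx":0,"dy":0,"dz":-0.025,"rx":0,"ry":0,"rz":0,"hand":0.0854},{"dx":0,"dy":0,"dz":-0.025,"rx":0,"ry":0,"rz":0,"hand":0.0854},{"dx":0,"dy":0,"dz":-0.025,"rx":0,"ry":0,"rz":0,"hand":0.0854},{"dx":0,"dy":0,"dz":-0.025,"rx":0,"ry":0,"rz":0,"hand":0.0854},{"dx":0,"dy":0,"dz":-0.02,"rx":0,"ry":0,"rz":0,"hand":0.0854}]' >/dev/null; python3 -m pendant '[{"dx":-0.02,"dy":-0.015,"dz":0,"rx":0,"ry":0,"rz":0,"hand":0.0854},{"dx":-0.025,"dy":-0.015,"dz":0,"rx":0,"ry":0,"rz":0,"hand":0.0854},{"dx":-0.025,"dy":-0.015,"dz":0,"rx":0,"ry":0,"rz":0,"hand":0.0854},{"dx":-0.025,"dy":-0.015,"dz":0,"rx":0,"ry":0,"rz":0,"hand":0.0854},{"dx":-0.025,"dy":-0.015,"dz":0,"rx":0,"ry":0,"rz":0,"hand":0.0854},{"dx":-0.025,"dy":-0.015,"dz":0,"rx":0,"ry":0,"rz":0,"hand":0.0854},{"dx":-0.025,"dy":-0.015,"dz":0,"rx":0,"ry":0,"rz":0,"hand":0.0854},{"dx":-0.025,"dy":-0.015,"dz":0,"rx":0,"ry":0,"rz":0,"hand":0.0854},{"dx":-0.025,"dy":-0.015,"dz":0,"rx":0,"ry":0,"rz":0,"hand":0.0854},{"dx":-0.025,"dy":-0.015,"dz":0,"rx":0,"ry":0,"rz":0,"hand":0.0854},{"dx":-0.025,"dy":-0.015,"dz":0,"rx":0,"ry":0,"rz":0,"hand":0.0854},{"dx":-0.025,"dy":-0.015,"dz":0,"rx":0,"ry":0,"rz":0,"hand":0.0854}]' >/dev/null; python3 -m pendant '[{"dx":0,"dy":0,"dz":0,"rx":0,"ry":0,"rz":0,"hand":0.0854},{"dx":0,"dy":0,"dz":0,"rx":0,"ry":0,"rz":0,"hand":0.0854}]'; python3 look.py 46 .4455 -.259
```

```text
clock: 21.87
position: [0.4441, -0.2596, 0.1665]
ee_rot: [-0.001, 0.708, 0.706, 0.0]
contact_force: [-0.8, 1.3, 0.4]
width: 0.0856
gripper_force: 0.0
21.8667 [ 0.4441 -0.2596  0.1665] [[0.003, 1.0, -0.002], [1.0, -0.003, 0.002], [0.002, -0.002, -1.0]]
fit [ 0.445  -0.2599] 0.516 tool delta dx(y),dy(x): [-0.0004  0.0009]
```

View pics/w46.png

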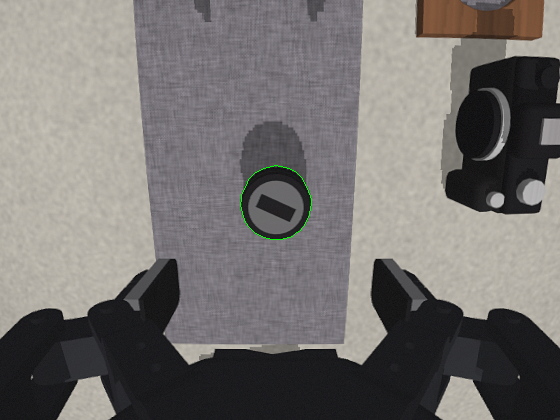

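The 46 is centred at (276,207). Descending to z≈0.0125.

```bash
python3 -m pendant '[{"dx":0,"dy":0.001,"dz":0.015,"rx":0,"ry":0,"rz":0,"hand":0.0854},{"dx":0,"dy":0,"dz":0.02,"rx":0,"ry":0,"rz":0,"hand":0.0854},{"dx":0,"dy":0,"dz":0.02,"rx":0,"ry":0,"rz":0,"hand":0.0854},{"dx":0,"dy":0,"dz":0.02,"rx":0,"ry":0,"rz":0,"hand":0.0854},{"dx":0,"dy":0,"dz":0.02,"rx":0,"ry":0,"rz":0,"hand":0.0854},{"dx":0,"dy":0,"dz":0.02,"rx":0,"ry":0,"rz":0,"hand":0.0854},{"dx":0,"dy":0,"dz":0.02,"rx":0,"ry":0,"rz":0,"hand":0.0854},{"dx":0,"dy":0,"dz":0.012,"rx":0,"ry":0,"rz":0,"hand":0.0854},{"dx":0,"dy":0,"dz":0.006,"rx":0,"ry":0,"rz":0,"hand":0.0854},{"dx":0,"dy":0,"dz":0.001,"rx":0,"ry":0,"rz":0,"hand":0.0854},{"dx":0,"dy":0,"dz":0,"rx":0,"ry":0,"rz":0,"hand":0.0854},{"dx":0,"dy":0,"dz":0,"rx":0,"ry":0,"rz":0,"hand":0.0854}]'
```

```text
clock: 22.92
position: [0.4461, -0.258, 0.0127]
ee_rot: [-0.001, 0.707, 0.708, 0.0]
contact_force: [0.3, 0.1, -0.0]
width: 0.0853
gripper_force: 0.0
```

```bash
python3 -m pendant '[{"dx":-0.001,"dy":-0.001,"dz":0,"rx":0,"ry":0,"rz":0,"hand":0.07},{"dx":0,"dy":0,"dz":0,"rx":0,"ry":0,"rz":0,"hand":0.065},{"dx":0,"dy":0,"dz":0,"rx":0,"ry":0,"rz":0,"hand":0.06},{"dx":0,"dy":0,"dz":0,"rx":0,"ry":0,"rz":0,"hand":0.055},{"dx":0,"dy":0,"dz":0,"rx":0,"ry":0,"rz":0,"hand":0.05},{"dx":0,"dy":0,"dz":0,"rx":0,"ry":0,"rz":0,"hand":0.05},{"dx":0,"dy":0,"dz":0,"rx":0,"ry":0,"rz":0,"hand":0.05}]'; python3 -m pendant '[{"dx":0,"dy":0,"dz":-0.005,"rx":0,"ry":0,"rz":0,"hand":0.05},{"dx":0,"dy":0,"dz":-0.02,"rx":0,"ry":0,"rz":0,"hand":0.05},{"dx":0,"dy":0,"dz":-0.03,"rx":0,"ry":0,"rz":0,"hand":0.05},{"dx":0,"dy":0,"dz":-0.03,"rx":0,"ry":0,"rz":0,"hand":0.05},{"dx":0.03,"dy":0,"dz":-0.02,"rx":0,"ry":0,"rz":0,"hand":0.05},{"dx":0.03,"dy":0,"dz":0,"rx":0,"ry":0,"rz":0,"hand":0.05},{"dx":0.03,"dy":0.02,"dz":0,"rx":0,"ry":0,"rz":0,"hand":0.05},{"dx":0.03,"dy":0.025,"dz":0,"rx":0,"ry":0,"rz":0,"hand":0.05},{"dx":0.03,"dy":0.025,"dz":0,"rx":0,"ry":0,"rz":0,"hand":0.05},{"dx":0.03,"dy":0.025,"dz":0,"rx":0,"ry":0,"rz":0,"hand":0.05},{"dx":0.02,"dy":0.025,"dz":0,"rx":0,"ry":0,"rz":0,"hand":0.05},{"dx":0.005,"dy":0.025,"dz":0,"rx":0,"ry":0,"rz":0,"hand":0.05}]' >/dev/null; python3 -m pendant '[{"dx":0,"dy":0.02,"dz":0,"rx":0,"ry":0,"rz":0,"hand":0.05},{"dx":0,"dy":0.012,"dz":0,"rx":0,"ry":0,"rz":0,"hand":0.05},{"dx":0,"dy":0.004,"dz":0.01,"rx":0,"ry":0,"rz":0,"hand":0.05},{"dx":0,"dy":0,"dz":0.02,"rx":0,"ry":0,"rz":0,"hand":0.05},{"dx":0,"dy":0,"dz":0.02,"rx":0,"ry":0,"rz":0,"hand":0.05},{"dx":0,"dy":0,"dz":0,"rx":0,"ry":0,"rz":0,"hand":0.05},{"dx":0,"dy":0,"dz":0,"rx":0,"ry":0,"rz":0,"hand":0.05}]'
```

```text
clock: 23.5
position: [0.4443, -0.2593, 0.0129]
ee_rot: [-0.001, 0.707, 0.707, 0.0]
contact_force: [-1.7, 1.0, 6.3]
width: 0.0586
gripper_force: 52.8
clock: 25.08
position: [0.623, -0.0539, 0.0653]
ee_rot: [-0.004, 0.707, 0.707, -0.001]
contact_force: [0.4, 0.6, -1.8]
width: 0.0588
gripper_force: 54.4
```

```bash
python3 -m pendant '[{"dx":0,"dy":0.002,"dz":0.01,"rx":0,"ry":0,"rz":0,"hand":0.05},{"dx":0,"dy":0,"dz":0.015,"rx":0,"ry":0,"rz":0,"hand":0.05},{"dx":0,"dy":0,"dz":0.01,"rx":0,"ry":0,"rz":0,"hand":0.05},{"dx":0,"dy":0,"dz":0.006,"rx":0,"ry":0,"rz":0,"hand":0.05},{"dx":0,"dy":0,"dz":0.002,"rx":0,"ry":0,"rz":0,"hand":0.05},{"dx":0,"dy":0,"dz":0,"rx":0,"ry":0,"rz":0,"hand":0.05},{"dx":0,"dy":0,"dz":0,"rx":0,"ry":0,"rz":0,"hand":0.05}]';python3 -m pendant '[{"dx":0,"dy":0,"dz":0.001,"rx":0,"ry":0,"rz":0,"hand":0.05},{"dx":0,"dy":0,"dz":0,"rx":0,"ry":0,"rz":0,"hand":0.05}]'
```

```text
clock: 25.67
position: [0.6276, -0.054, 0.0243]
ee_rot: [-0.001, 0.707, 0.707, 0.0]
contact_force: [-0.3, -0.8, -1.8]
width: 0.0587
gripper_force: 54.4
clock: 25.83
position: [0.6276, -0.054, 0.0234]
ee_rot: [-0.001, 0.707, 0.707, 0.0]
contact_force: [0.4, -0.2, -1.3]
width: 0.0585
gripper_force: 54.4
```

```bash
python3 -m pendant '[{"dx":0,"dy":-0.001,"dz":0.0015,"rx":0,"ry":0,"rz":0,"hand":0.05},{"dx":0,"dy":0,"dz":0.0015,"rx":0,"ry":0,"rz":0,"hand":0.05},{"dx":0,"dy":0,"dz":0,"rx":0,"ry":0,"rz":0,"hand":0.05}]';python3 -m pendant '[{"dx":0,"dy":0,"dz":0.001,"rx":0,"ry":0,"rz":0,"hand":0.05},{"dx":0,"dy":0,"dz":0,"rx":0,"ry":0,"rz":0,"hand":0.05}]';python3 -m pendant '[{"dx":0,"dy":0,"dz":0.001,"rx":0,"ry":0,"rz":0,"hand":0.05},{"dx":0,"dy":0,"dz":0,"rx":0,"ry":0,"rz":0,"hand":0.05}]'
```

```text
clock: 26.08
position: [0.6258, -0.0539, 0.0197]
ee_rot: [-0.002, 0.707, 0.707, -0.0]
contact_force: [-0.6, -0.3, -2.3]
width: 0.0586
gripper_force: 54.4
clock: 26.25
position: [0.626, -0.0539, 0.0187]
ee_rot: [-0.002, 0.707, 0.707, -0.0]
contact_force: [0.2, 0.3, -1.7]
width: 0.0588
gripper_force: 54.4
clock: 26.42
position: [0.6263, -0.0539, 0.018]
ee_rot: [-0.002, 0.707, 0.707, 0.0]
contact_force: [0.5, 0.2, -0.5]
width: 0.0582
gripper_force: 54.6
```

Contact is starting. A little more, then release, rise and back away toward the robot.

```bash
python3 -m pendant '[{"dx":0,"dy":0,"dz":0.0008,"rx":0,"ry":0,"rz":0,"hand":0.05},{"dx":0,"dy":0,"dz":0,"rx":0,"ry":0,"rz":0,"hand":0.05}]';python3 -m pendant '[{"dx":0,"dy":0,"dz":0,"rx":0,"ry":0,"rz":0,"hand":0.064},{"dx":0,"dy":0,"dz":0,"rx":0,"ry":0,"rz":0,"hand":0.068},{"dx":0,"dy":0,"dz":0,"rx":0,"ry":0,"rz":0,"hand":0.076},{"dx":0,"dy":0,"dz":0,"rx":0,"ry":0,"rz":0,"hand":0.0854},{"dx":0,"dy":0,"dz":0,"rx":0,"ry":0,"rz":0,"hand":0.0854},{"dx":0,"dy":0,"dz":0,"rx":0,"ry":0,"rz":0,"hand":0.0854},{"dx":0,"dy":0,"dz":-0.01,"rx":0,"ry":0,"rz":0,"hand":0.0854},{"dx":0,"dy":0,"dz":-0.025,"rx":0,"ry":0,"rz":0,"hand":0.0854},{"dx":0,"dy":0,"dz":-0.035,"rx":0,"ry":0,"rz":0,"hand":0.0854},{"dx":0,"dy":0,"dz":-0.04,"rx":0,"ry":0,"rz":0,"hand":0.0854},{"dx":0,"dy":0,"dz":-0.04,"rx":0,"ry":0,"rz":0,"hand":0.0854},{"dx":0,"dy":0,"dz":-0.04,"rx":0,"ry":0,"rz":0,"hand":0.0854}]';python3 -m pendant '[{"dx":0,"dy":-0.03,"dz":-0.02,"rx":0,"ry":0,"rz":0,"hand":0.0854},{"dx":0,"dy":-0.03,"dz":0,"rx":0,"ry":0,"rz":0,"hand":0.0854},{"dx":0,"dy":-0.03,"dz":0,"rx":0,"ry":0,"rz":0,"hand":0.0854},{"dx":0,"dy":-0.03,"dz":0,"rx":0,"ry":0,"rz":0,"hand":0.0854},{"dx":0,"dy":-0.03,"dz":0,"rx":0,"ry":0,"rz":0,"hand":0.0854},{"dx":0,"dy":-0.03,"dz":0,"rx":0,"ry":0,"rz":0,"hand":0.0854},{"dx":0,"dy":-0.02,"dz":0,"rx":0,"ry":0,"rz":0,"hand":0.0854},{"dx":0,"dy":0,"dz":0,"rx":0,"ry":0,"rz":0,"hand":0.0854}]'
python3 - <<'E'
from h import *
c=cam("scene"); f=c[0].copy(); m=(f.max(2)<62).astype(float)
for h,xy in {46:(.6263,-.0545),70:(.6238,.0376),98:(.6211,.1297),130:(.6188,.2219)}.items():
    v,i=fitlens(c,h,xy,m,.008); print(h,v.round(4),round(i,3),"off mm",((v-xy)*1e3).round(1))
    cv2.polylines(f,[np.round(hull(c,h,*xy,.008)).astype(int)],True,(0,255,0))
cv2.imwrite("pics/end.png",cv2.resize(f[150:360,160:440,::-1],None,fx=2.8,fy=2.8))
E
```

```text
clock: 26.58
position: [0.6263, -0.0539, 0.0179]
ee_rot: [-0.002, 0.707, 0.707, 0.0]
contact_force: [-1.9, -0.6, 4.5]
width: 0.0586
gripper_force: 55.1
clock: 27.58
position: [0.6262, -0.0543, 0.2098]
ee_rot: [-0.002, 0.707, 0.707, 0.0]
contact_force: [0.7, -0.7, 0.2]
width: 0.0856
gripper_force: 0.0
clock: 28.25
position: [0.422, -0.0539, 0.2283]
ee_rot: [-0.003, 0.707, 0.707, -0.001]
contact_force: [-0.4, -0.1, -1.1]
width: 0.0853
gripper_force: 0.0
46 [ 0.627  -0.0527] 0.576 off mm [0.7 1.8]
70 [0.6268 0.0377] 0.626 off mm [3.  0.1]
98 [0.6255 0.1285] 0.669 off mm [ 4.4 -1.2]
130 [0.6238 0.2231] 0.719 off mm [5.  1.2]
```

View pics/end.png

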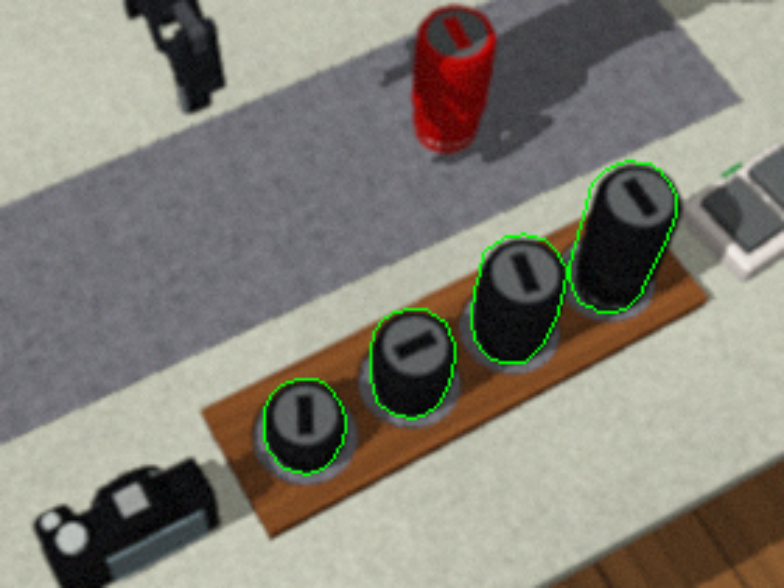

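All four stand upright, matching the ideal outlines to within about 5 mm, in the right order from the camera. Handing in.

```bash
python3 -c "
from rig import manip
print(manip.sign_off())"
```

```text
the job is handed in; nothing more can be done
None
```

The job is handed in: the 46, 70, 98 and 130 mm lenses stand upright in the wells, in that order from the camera. In the last picture each is within about 5 mm of its well's centre, and the robot finished at 28 s; the hand-in gave no verdict.

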